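# Roll a sample vial into the reader bay with a paddle

### The job

Pick up the square-shoed paddle, lower it into the lane behind the lying vial, and use it to roll the vial gently along the lane until it drops into the sunken bay at the reader head; do not touch the vial with the gripper or the arm. Then stand the paddle upright again near the middle of the cork mat it came from and let go.

Things in the scene. Friction and masses are not known exactly. Their poses are not given: they have to be found in the camera images.
- vial_center (a point): Centre of the amber sample vial, white cap, lying across the lane: cylinder 28 mm in diameter, 71 mm long, about 45 g. y = its long axis; x and z turn as it rolls. It rolls freely on the level deck and starts 120 to 178 mm before the bay. Once the paddle's front face is 20 mm before the bay's centre it has dropped in and stays; beyond 9 mm before it, it is squeezed.
- bay (a point): Centre of the fixed bay's black floor, 8 mm above the bench. x = rolling direction, to the white reader head; y across, z up. Level deck, 4 mm above this floor, from x = -269 mm to a step at -19 mm; 74 mm wide between grey walls 8 mm thick, tops 22 mm above this point; closed at the rear. Bay from x = -19 to +19 mm (face of the head, 52 mm high here). A seated vial's centre is 14 mm above it.
- paddle_grip (a point): Grip point in the paddle's upright handle, 90 mm above its underside. The paddle stands freely: white block shoe 28 (x) by 48 (y) by 36 mm high; centred on it a grey handle 20 (x) by 30 mm (y), up to 120 mm above the underside; 180 g. z up. Push with either flat 48 mm wide face (+x or -x, alike). The press with a round foot on the other mat is not it.
- mat_center (a point): Centre of the top of the fixed square cork mat, 100 by 100 mm and 3 mm thick, on which the paddle stands at the start, near the middle. z up. An alike mat on the other side carries the round-footed press.

How it is judged:
On the way, in this order (a step that is already met when the one before it is completed fails the run):
1. the paddle is lifted clear of its mat (by 25 mm or more) (z of paddle_grip in the frame of mat_center above 0.115 m), for 0.1 s.
2. the vial lies in the bay: its centre within 12 mm of the bay's centre horizontally, and lower than it can be on the deck (horizontal distance between vial_center and bay below 0.012 m and z of vial_center in the frame of bay below 0.0162 m), for 0.2 s.
At the end, for the whole second after the job is handed in: The vial lies at rest in the sunken bay (centre within 12 mm of the bay's centre, across the lane within 10 degrees), and the paddle stands upright, released and at rest on its mat, within 30 mm of the middle (all of step 2 and angle between the y axis of vial_center and the y axis of bay, either way round below 0.18 rad and linear speed of each of vial, paddle below 0.02 m/s and horizontal distance between paddle_grip and mat_center below 0.03 m and z of paddle_grip in the frame of mat_center below 0.096 m and angle between paddle_grip's own z axis and vertical below 0.1 rad); the robot touches nothing.
It fails at once if the vial is touched by the gripper or the arm (contact force between any of the fingers, the arm and vial above 0.5 N).
It fails at once if the vial is not rolled gently: it moves faster than 0.5 m/s (linear speed of vial above 0.5 m/s).
It fails at once if the vial leaves the lane (rises more than 40 mm above the deck) (z of vial_center in the frame of bay above 0.058 m).
It also fails if it takes over 51 s, if anything falls off the work surface, if the arm or the gripper's body presses on something with over 40 N, if the wrist force passes 120 N, or if a joint passes its speed limit or range.

### The arm

A 6-joint arm with a two-finger parallel gripper is mounted at the origin on the work surface. World frame = base frame: x ahead of the robot, y to its left, z up, the work surface at z = 0. Lengths are in m, angles in rad, forces in N, time in s.
With the tool pointing down it reaches from about 0.35 to 0.775 m from the base axis. Payload 5.5 kg.
Tool frame: the origin (TCP) lies midway between the tips of the shut fingers; the grasp point (between the pads) lies 19 mm behind it; x points along the fingers, y is the direction in which the jaws open and shut, and the axes are right-handed (so a half turn about x gives the same grasp; the last joint's range is limited). The gripper opens to 85 mm and grips with 20 to 120 N. Pads are 22 mm wide; open, the fingers measure 114 mm over their backs; the gripper's body (76 mm by 85 mm) begins 54 mm behind the grasp point. The pads swing forward as they close: fully open they stand 13 mm farther back than shut.
Start: joints at [1.173, 0.313, 0.046, 1.304, 0, 1.431], TCP at [0.147, 0.556, 0.231] pointing down, gripper open.
Joint ranges: [-2.76, 2.76], [-0.86, 1.69], [-1.03, 1.26], [-2.2, 2.34], [-1.47, 1.5], [-3.14, 3.14]. Speed limits (rad/s): [2.57, 2.57, 3.14, 3.14, 3.14, 3.14].

### API

Orientations are given as a rotation vector (axis times angle).
In Python, from plant import manip gives the robot as it stands.
- The arm moves only by the tool carry_out, never from a script. Its argument "increments" is one flat list of numbers, 7 for each row, row after row: the finger opening in m, from 0 to 0.0854, then the shift along the tool's x, y, z in m, then the turn, a rotation vector about the tool's x, y, z in degrees. A call has 1 to 20 rows; each row is the pose to reach, as a shift and turn from the pose measured when the call began, along the tool's axes at that moment; what a row does not reach only later rows make up. A row lasts 1/8 s, in which the tool goes at most 62.5 mm and 10.7 degrees, less where a joint would pass 70% of its speed; a pose out of reach is approached as far as the arm can. A call with a gripper value outside its range is refused whole. The fingers move at their own pace and stop on an object; "grip_force" is the grip in N (left out, the last holds). Time passes only in rows, so rows that repeat a pose let the fingers close. It gives the time, the measured TCP pose, the force and the opening at its end, in the units of the state.
- manip.sense(): the state, without advancing time (a new reading comes with each control period).
- manip.snapshot(name): name is "side" or "top"; returns the picture (400x640x3 uint8, red, green, blue); there is no depth.
- manip.camera_params(name): a dict with "mtx" (3x3 intrinsics, pixels), "rvec" (rotation vector, rad) and "tvec" (3), from world to camera coordinates, as OpenCV has them. Camera axes: x right, y down, z forward; pixel columns grow to the right and rows downward; lengths in m; the calibration is good to about 2 mm. A picture is of the moment at which its call begins. camera_params takes no time and is no camera call.
- manip.job_done(): hands the job in, once; it reports no verdict.
The state is a dict: "t": time; "joints": joint angles; "joint_velocities": joint speeds; "effort": joint torques, N m; "eef_pos": TCP position; "tcp_rot": TCP orientation; "contact_force": force on the tool from outside, world axes, zero at the start; "wrist_torque": the same for the moment, N m; "gripper_width": finger opening in m.
Only numpy, scipy, OpenCV 4.12 (cv2) and the standard library are available. Lean on these libraries where they do the work, as an engineer would, in place of code of your own. Each camera call takes 0.05 s, during which the arm holds its last target.

## Working session

There is one attempt and no reset: what is moved stays moved. The work goes in short steps, Python scripts to look and compute and a tool call to move; the robot and the scene stay as the last step left them, time stands still between calls to the robot, and variables do not carry over. Pictures are saved under pics/ and viewed, and the job is handed in when it is done.

Besides the shell and the picture viewer there is one more tool, called after "Request:" as a command line: name --argument value ..., lists and objects as JSON in quotes. carry_out: Moves the arm, as the interface text tells. Its arguments: {"type":"object","properties":{"increments":{"type":"array"},"grip_force":{"type":"number"}},"required":["increments"]}

```bash
mkdir -p pics
python3 - <<'E'
from plant import manip
import cv2
s=manip.sense();print({k:s[k] for k in('t','eef_pos','tcp_rot','gripper_width')})
for n in('top','side'):
    im=manip.snapshot(n);cv2.imwrite(f'pics/{n}0.png',im[:,:,::-1])
    c=manip.camera_params(n);print(n,c)
E
```

```text
{'t': 0.0, 'eef_pos': array([0.146394  , 0.55553133, 0.23041041]), 'tcp_rot': array([ 0.20101832,  1.56179073, -0.20372527]), 'gripper_width': 0.08568055186906322}
top {'mtx': array([[519.52829956,   0.        , 321.93397249],
       [  0.        , 519.52829956, 208.52625064],
       [  0.        ,   0.        ,   1.        ]]), 'rvec': array([ 2.16172716, -2.15256858,  0.17114826]), 'tvec': array([-0.01160668,  0.52071005,  1.4221653 ])}
side {'mtx': array([[404.52476696,   0.        , 312.99748625],
       [  0.        , 404.52476696, 198.6387387 ],
       [  0.        ,   0.        ,   1.        ]]), 'rvec': array([ 2.17854543, -0.50388007,  0.26728536]), 'tvec': array([-0.44948981,  0.19424749,  0.71947851])}
```

View pics/top0.png

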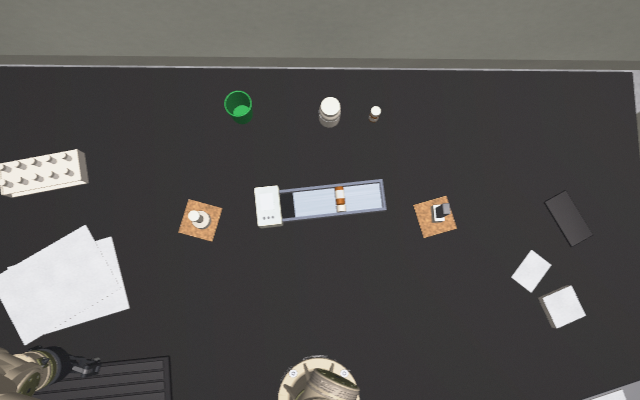

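View pics/side0.png

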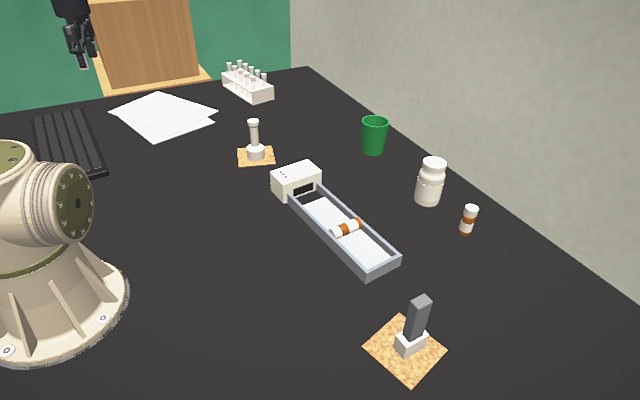

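The top view shows the head at (268,206), the lane to (385,195), the vial at (340,199), and the square-shoed paddle on the right mat (435,217). The press is on the left mat (200,220). Next I'll zoom in.

```bash
cat > h.py <<'E'
import numpy as np,cv2
from plant import manip
def cam(n):
    c=manip.camera_params(n);return np.array(c['mtx']),cv2.Rodrigues(np.array(c['rvec']))[0],np.array(c['tvec']).ravel()
def ray(n,uv):
    K,R,t=cam(n);uv=np.atleast_2d(np.float64(uv))
    d=np.c_[uv,np.ones(len(uv))]@np.linalg.inv(K).T
    return -R.T@t,d@R
def onz(n,uv,z):
    o,d=ray(n,uv);return o+d*((z-o[2])/d[:,2])[:,None]
def proj(n,P):
    K,R,t=cam(n);return cv2.projectPoints(np.atleast_2d(np.float64(P)),cv2.Rodrigues(R)[0],t,K,None)[0][:,0]
E
python3 - <<'E'
from h import *
im=cv2.imread('pics/top0.png');a=im[170:245,245:465];cv2.imwrite('pics/topz.png',cv2.resize(a,None,fx=3.6,fy=3.6,interpolation=cv2.INTER_NEAREST))
im=cv2.imread('pics/side0.png');a=im[150:395,260:460];cv2.imwrite('pics/sidez.png',cv2.resize(a,None,fx=2.4,fy=2.4,interpolation=cv2.INTER_NEAREST))
print(onz('top',[[435,217],[268,206],[385,195],[340,199]],0.02))
t=cv2.imread('pics/top0.png')
hsv=cv2.cvtColor(t,cv2.COLOR_BGR2HSV)
for p in [(420,205),(438,215),(445,209),(436,218),(340,191),(340,200),(320,200),(320,191),(287,205),(320,188)]:print(p,hsv[p[1],p[0]])
E
```

```text
[[ 0.50054236 -0.33153182  0.02      ]
 [ 0.52949012  0.14334561  0.02      ]
 [ 0.56313569 -0.18980856  0.02      ]
 [ 0.55080337 -0.06110424  0.02      ]]
(420, 205) [ 15 119 213]
(438, 215) [120  13  58]
(445, 209) [130   5 170]
(436, 218) [105   4 236]
(340, 191) [110   3 236]
(340, 200) [ 14 173 208]
(320, 200) [106  25 227]
(320, 191) [107  21 228]
(287, 205) [110  15  50]
(320, 188) [115  27 121]
```

View pics/topz.png

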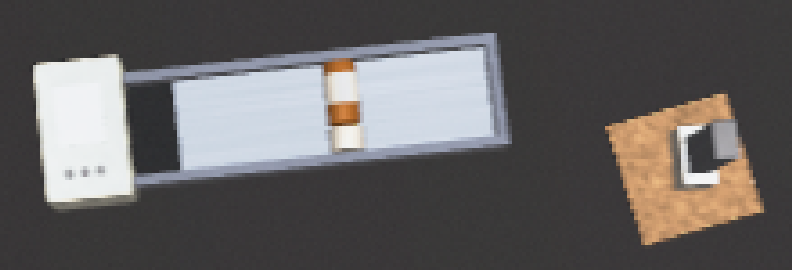

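View pics/sidez.png

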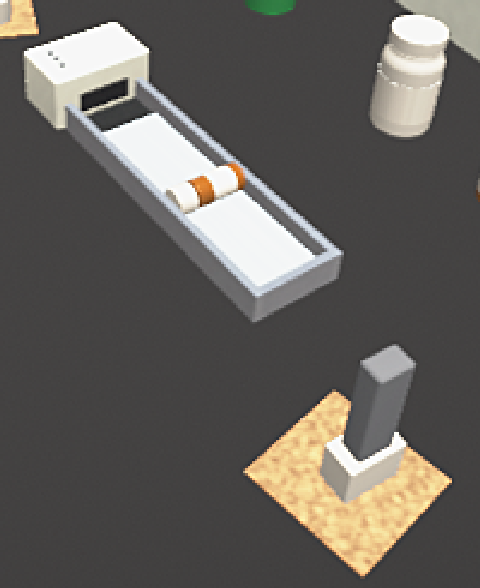

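Run:
```python
from h import *
np.set_printoptions(precision=4,suppress=True)
print('camtop',ray('top',[[320,200]])[0],'side',ray('side',[[320,200]])[0])
for n in('top','side'):
    t=cv2.imread(f'pics/{n}0.png');h=cv2.cvtColor(t,cv2.COLOR_BGR2HSV)
    H,S,V=[h[:,:,i].astype(int) for i in range(3)]
    def big(m,box):
        x0,y0,x1,y1=box;k=np.zeros(m.shape,np.uint8);k[y0:y1,x0:x1]=m[y0:y1,x0:x1]
        c=cv2.findContours(k,cv2.RETR_EXTERNAL,cv2.CHAIN_APPROX_NONE)[0]
        return max(c,key=cv2.contourArea)[:,0]
    mb=(400,190,470,245) if n=='top' else (350,300,460,395)
    c=big((H>5)&(H<25)&(S>60)&(V>120),mb)
    # metric hull on mat plane
    P=onz(n,c,0.003)[:,:2]
    r=cv2.minAreaRect(cv2.convexHull(np.float32(P*1000)));print(n,'mat',r)
    lb=(270,175,395,230) if n=='top' else (285,180,405,285)
    m=(H>95)&(H<128)&(S>=14)&(V>85)
    c=big(m,lb)
    P=onz(n,c,0.030)[:,:2];r=cv2.minAreaRect(cv2.convexHull(np.float32(P*1000)));print(n,'lane',r,cv2.contourArea(c))
    if n=='top':
        print(cv2.boxPoints(r))
    v=np.zeros(m.shape,np.uint8);v[m]=255;cv2.imwrite(f'pics/m_{n}.png',v)
    vb=(325,180,355,218) if n=='top' else (325,210,370,245)
    k=(H>5)&(H<22)&(S>90)&(V>90)
    ys,xs=np.nonzero(k[vb[1]:vb[3],vb[0]:vb[2]]);print('vial amber px',xs.mean()+vb[0],ys.mean()+vb[1],xs.min()+vb[0],xs.max()+vb[0],ys.min()+vb[1],ys.max()+vb[1])
    if n=='top':
        print('rows V 203..225'); print(V[200:226,428:456]); print(V[185:216,334:348])
```

```text
camtop [0.3169 0.0167 1.4809] side [ 0.1934 -0.6031  0.5969]
top mat ((504.79058837890625, -334.5587158203125), (99.43058776855469, 101.18978881835938), 16.361812591552734)
top lane ((547.6506958007812, -39.78004455566406), (91.78929901123047, 296.92169189453125), 6.686306953430176) 2894.0
[[ 484.7824  102.3274]
 [ 519.354  -192.5748]
 [ 610.519  -181.8875]
 [ 575.9474  113.0147]]
vial amber px 339.5925925925926 196.3827160493827 335 344 186 204
rows V 203..225
[[100 165 213 217 194 179 170 179 192 184 176 190 201 213 204 194 207 221
  218 170  95  59  59  59  60  59  59  60]
 [202 204 212 212 201 193 177 170 183 188 190 194 198 207 204 197 201 216
  222 182  99  60  59  59  59  59  59  58]
 [217 214 203 196 184 185 182 178 188 200 202 201 203 196 189 188 188 195
  208 204 143  59  59  59  59  60  59  59]
 [213 215 207 195 173 167 187 200 206 203 198 202 204 194 163 136 136 144
  143 137 125  89  60  59  59  59  59  58]
 [212 211 204 206 201 167 166 167 165 190 203 212 185 113 102 149 166 165
  165 164 163 117  55  58  60  59  58  58]
 [204 198 189 204 176 220 243 244 244 243 243 222
[... 3833 characters left out ...]
8 188 180 220 234 241 243 242 240 234 213 214 228]
 [229 228 188 176 218 234 240 243 242 241 234 215 215 229]
 [227 227 185 159 170 151 114 110 119 124 140 144 181 205]
 [223 219 194 148 132 142 151 163 171 172 171 171 172 173]
 [174 171 169 170 170 169 171 172 173 171 174 171 171 171]
 [171 170 169 170 170 170 171 172 160 135 123 123 111 100]
 [135 123 123 109  99  87  76  78  76  73  72  72  68  66]]
side mat ((502.50775146484375, -334.0000915527344), (101.08303833007812, 100.84915924072266), 16.331974029541016)
side lane ((546.4200439453125, -37.74530029296875), (91.7772445678711, 294.33837890625), 6.820981502532959) 611.0
vial amber px 348.9327731092437 226.28571428571428 338 361 218 234
```

Run:
```python
from h import *
a=cv2.imread('pics/top0.png')[195:240,410:460];b=cv2.imread('pics/side0.png')[288:392,355:455]
a=cv2.resize(a,(500,450),interpolation=cv2.INTER_CUBIC);b=cv2.resize(b,None,fx=5,fy=5,interpolation=cv2.INTER_CUBIC)
cv2.imwrite('pics/pz.png',a);cv2.imwrite('pics/pzs.png',b)
```

```text
(no output)
```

View pics/pz.png

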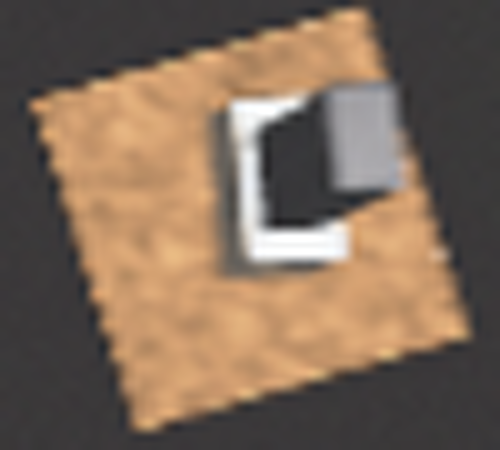

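View pics/pzs.png

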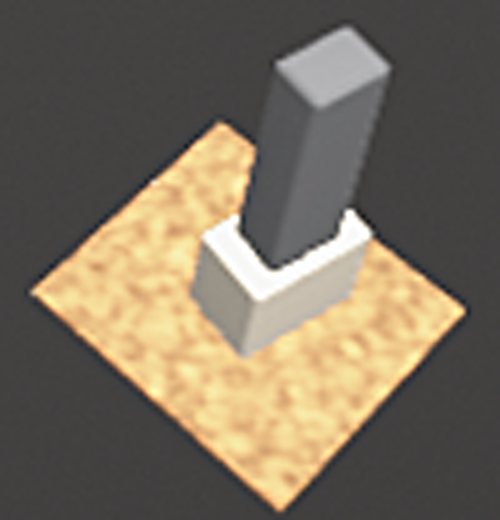

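Run:
```python
from h import *
np.set_printoptions(precision=4,suppress=True)
T=lambda q:(np.array(q)+.5)/10-.5+[410,195]
S=lambda q:(np.array(q)+.5)/5-.5+[355,288]
for n,f,ht,sh in(('top',T,[(328,85),(394,85),(402,187),(335,190)],[(230,98),(247,263),(349,262)]),('side',S,[(275,70),(348,27),(391,68),(318,108)],[(202,236),(262,301),(371,235)])):
    P=onz(n,f(ht),.123)[:,:2]*1000;e=np.roll(P,-1,0)-P
    print(n,'handle',P.mean(0),np.hypot(*e.T),np.degrees(np.arctan2(e[:,1],e[:,0])))
    Q=onz(n,f(sh),.039)[:,:2]*1000;e=np.diff(Q,axis=0)
    print('shoe c',(Q[0]+Q[2])/2,np.hypot(*e.T),np.degrees(np.arctan2(e[:,1],e[:,0])))
# vial
print('vial',onz('top',[[339.6,199.5]],.026), onz('side',[[345,228]],.026))
b=np.array([532,89]);th=np.radians(96.7);d=np.array([np.cos(th),np.sin(th)])
for z,pts in((8,0),):
  for x in(-19,19):
    for y in(-37,37):
      p=b+d*x+np.array([-d[1],d[0]])*y
      print(x,y,p,proj('top',[*p/1000,.012 if x<0 else .03]),proj('side',[*p/1000,.012 if x<0 else .03]))
```

```text
top handle [ 511.2241 -336.9872] [17.6101 27.3489 17.8741 28.1342] [ -89.6701 -177.3337   92.8778    2.099 ]
shoe c [ 510.8639 -337.2014] [46.9124 28.757 ] [-175.6853  -89.1443]
side handle [ 508.2241 -337.9046] [29.5336 17.6146 28.2334 16.5111] [   6.5032  -84.6477 -175.7875   99.8675]
shoe c [ 508.8001 -337.1681] [27.1375 45.5643] [-83.3262   4.7431]
vial [[ 0.5484 -0.0596  0.026 ]] [[ 0.5487 -0.0581  0.026 ]]
-19 -37 [570.9641  74.4466] [[292.5725 192.2161]] [[325.002  196.6124]]
-19 37 [497.4694  65.8129] [[295.3286 217.6912]] [[298.7048 206.8373]]
19 -37 [566.5306 112.1871] [[278.9642 192.5939]] [[316.402  182.7482]]
19 37 [493.0359 103.5534] [[281.6621 218.4053]] [[290.2024 192.3455]]
```

Run:
```python
import cv2
a=cv2.imread('pics/top0.png')[178:228,250:350];b=cv2.imread('pics/side0.png')[155:245,265:385]
cv2.imwrite('pics/bz.png',cv2.resize(a,None,fx=8,fy=8,interpolation=cv2.INTER_CUBIC))
cv2.imwrite('pics/bzs.png',cv2.resize(b,None,fx=6,fy=6,interpolation=cv2.INTER_CUBIC))
```

```text
(no output)
```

View pics/bz.png

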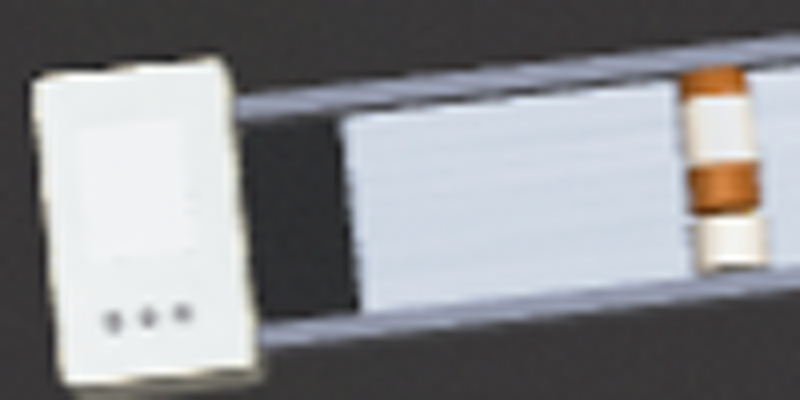

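View pics/bzs.png

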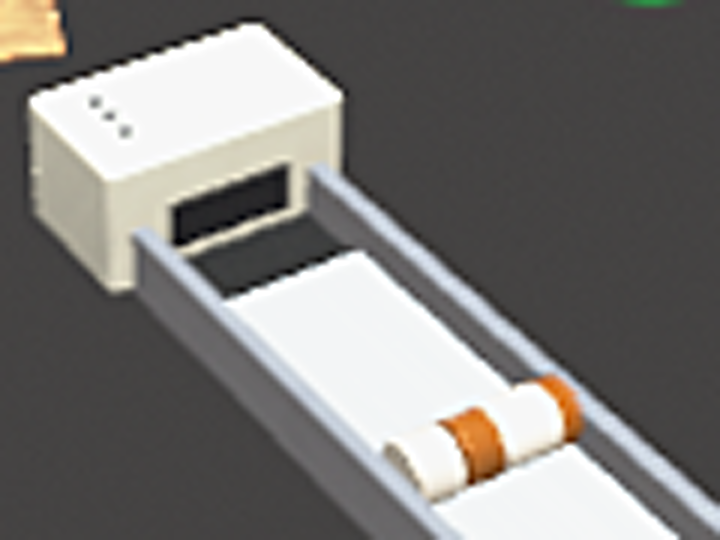

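```bash
cat >> h.py <<'E'
from scipy.spatial.transform import Rotation as Ro
def Rt(phi):
    p=np.radians(phi);x=np.array([0,0,-1.]);y=np.array([np.cos(p),np.sin(p),0]);return np.c_[x,y,np.cross(x,y)]
def to(P,phi):
    s=manip.sense();R0=Ro.from_rotvec(s['tcp_rot']).as_matrix()
    d=R0.T@(np.array(P)-s['eef_pos']);r=Ro.from_matrix(R0.T@Rt(phi)).as_rotvec(degrees=True)
    print(P,phi,'shift mm',np.round(d*1000,1),'turn',np.round(r,2))
def st():
    s=manip.sense();R=Ro.from_rotvec(s['tcp_rot']).as_matrix()
    print('t',s['t'],'tcp',np.round(s['eef_pos'],4),'phi',np.degrees(np.arctan2(R[1,1],R[0,1])).round(2),'tilt',np.round(R[:,0],4),'w',s['gripper_width'],'F',np.round(s['contact_force'],2),'q',np.round(s['joints'],3))
E
python3 - <<'E'
from h import *
st()
to([.45,.2,.25],-6);to([.51,-.337,.20],-86);to([.51,-.337,.20],4)
E
```

```text
t 0.1 tcp [0.1464 0.5556 0.2305] phi 75.23 tilt [-6.0e-04 -1.5e-03 -1.0e+00] w 0.08538401377495294 F [ 0.08  1.08 -0.03] q [1.173 0.314 0.045 1.304 0.    1.431]
[0.45, 0.2, 0.25] -6 shift mm [ -19.2 -266.4  384.2] turn [8.123e+01 6.000e-02 9.000e-02]
[0.51, -0.337, 0.2] -86 shift mm [  31.6 -770.3  579.1] turn [1.6123e+02 1.3000e-01 4.0000e-02]
[0.51, -0.337, 0.2] 4 shift mm [  31.6 -770.3  579.1] turn [7.123e+01 5.000e-02 9.000e-02]
```

Run:
```python
from h import *
to([.47,.15,.25],88);to([.51,-.337,.20],94)
```

```text
[0.47, 0.15, 0.25] 88 shift mm [ -19.1 -309.7  416.3] turn [-12.77  -0.02   0.09]
[0.51, -0.337, 0.2] 94 shift mm [  31.6 -770.3  579.1] turn [-18.77  -0.03   0.09]
```

Request:
carry_out --increments '[0.085,-0.019,-0.31,0.416,-12.8,0,0,0.085,-0.019,-0.31,0.416,-12.8,0,0,0.085,-0.019,-0.31,0.416,-12.8,0,0,0.085,-0.019,-0.31,0.416,-12.8,0,0,0.085,-0.019,-0.31,0.416,-12.8,0,0,0.085,-0.019,-0.31,0.416,-12.8,0,0,0.085,-0.019,-0.31,0.416,-12.8,0,0,0.085,-0.019,-0.31,0.416,-12.8,0,0,0.085,0.0316,-0.77,0.579,-18.8,0,0.1,0.085,0.0316,-0.77,0.579,-18.8,0,0.1,0.085,0.0316,-0.77,0.579,-18.8,0,0.1,0.085,0.0316,-0.77,0.579,-18.8,0,0.1,0.085,0.0316,-0.77,0.579,-18.8,0,0.1,0.085,0.0316,-0.77,0.579,-18.8,0,0.1,0.085,0.0316,-0.77,0.579,-18.8,0,0.1,0.085,0.0316,-0.77,0.579,-18.8,0,0.1,0.085,0.0316,-0.77,0.579,-18.8,0,0.1,0.085,0.0316,-0.77,0.579,-18.8,0,0.1]' --grip_force 40

```text
t: 2.35
eef_pos: [0.5094, -0.3367, 0.1991]
tcp_rot: [-0.053, 1.572, 0.056]
contact_force: [-0.1, 0.4, -0.2]
gripper_width: 0.0849
```

Run:
```python
from h import *
st();to([.51,-.337,.074],94)
im=manip.snapshot('side')[:,:,::-1];cv2.imwrite('pics/s1.png',im)
```

```text
t 2.35 tcp [ 0.5094 -0.3367  0.1991] phi 93.96 tilt [-0.0019  0.0019 -1.    ] w 0.08487269302052955 F [-0.05  0.45 -0.22] q [-0.716  0.395  0.085  1.263  0.    -0.785]
[0.51, -0.337, 0.074] 94 shift mm [125.1  -0.6   0.8] turn [-0.04 -0.1  -0.11]
```

View pics/s1.png

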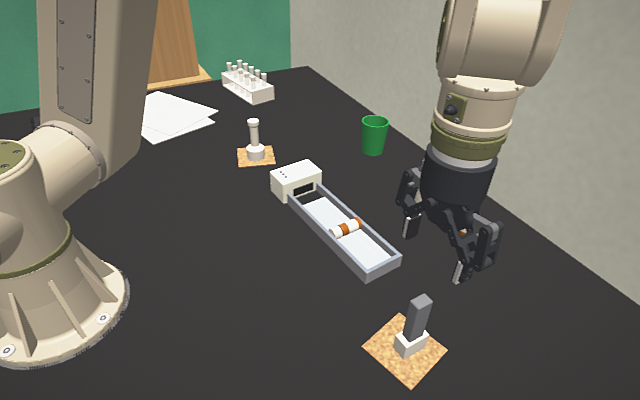

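The gripper sits above the handle. Its fingertips at (410,230) and (460,275) have a midpoint near the projected point above the handle, about (432,245). I'll go down and grip.

Request:
carry_out --increments '[0.085,0.03,-0.0006,0.0008,0,0,0,0.085,0.06,-0.0006,0.0008,0,-0.1,-0.1,0.085,0.09,-0.0006,0.0008,0,-0.1,-0.1,0.085,0.11,-0.0006,0.0008,0,-0.1,-0.1,0.085,0.125,-0.0006,0.0008,0,-0.1,-0.1,0.085,0.125,-0.0006,0.0008,0,-0.1,-0.1,0.085,0.125,-0.0006,0.0008,0,-0.1,-0.1]'

```text
t: 3.28
eef_pos: [0.5108, -0.3359, 0.0757]
tcp_rot: [-0.057, 1.569, 0.055]
contact_force: [1.6, 0.5, 0.5]
gripper_width: 0.0847
```

Run:
```python
from h import *
st()
im=manip.snapshot('side')[:,:,::-1];cv2.imwrite('pics/s2.png',im[220:400,340:520])
im=manip.snapshot('top')[:,:,::-1];cv2.imwrite('pics/t2.png',im)
a=cv2.imread('pics/s2.png');cv2.imwrite('pics/s2z.png',cv2.resize(a,None,fx=3,fy=3,interpolation=cv2.INTER_CUBIC))
```

```text
t 3.275 tcp [ 0.5108 -0.3359  0.0757] phi 94.07 tilt [ 1.5e-03 -9.0e-04 -1.0e+00] w 0.0847217536701504 F [1.55 0.5  0.49] q [-0.713  0.467 -0.119  0.984  0.    -0.784]
```

View pics/s2z.png

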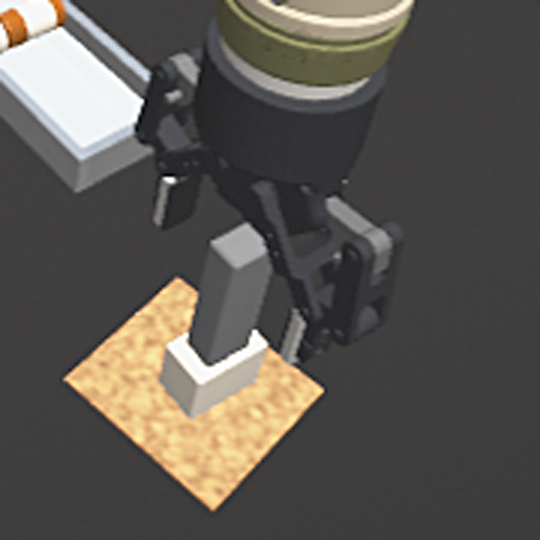

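The pads at zoom (170,200) and (293,335) straddle the handle, with their midpoint near (231,267) on the handle axis. I'll close now.

Request:
carry_out --increments '[0.01,0,0,0,0,0,0,0.01,0,0,0,0,0,0,0.01,0,0,0,0,0,0,0.01,0,0,0,0,0,0,0.01,0,0,0,0,0,0,0.01,0,0,0,0,0,0,0.01,0,0,0,0,0,0,0.01,0,0,0,0,0,0]' --grip_force 50

```text
t: 4.38
eef_pos: [0.511, -0.3366, 0.0759]
tcp_rot: [-0.057, 1.568, 0.054]
contact_force: [-0.1, -0.3, 0.9]
gripper_width: 0.0196
```

Run:
```python
from h import *
st();b=np.array([.532,.089]);d=np.array([np.cos(np.radians(96.7)),np.sin(np.radians(96.7))])
print('lane point -213',b-.213*d)
```

```text
t 4.375 tcp [ 0.511  -0.3366  0.0759] phi 94.04 tilt [ 0.0021 -0.0017 -1.    ] w 0.01959158918104256 F [-0.09 -0.33  0.92] q [-0.714  0.467 -0.118  0.983  0.    -0.784]
lane point -213 [ 0.55685087 -0.12254535]
```

Request:
carry_out --increments '[0.01,-0.02,0,0,0,0,0,0.01,-0.04,0,0,0,0,0,0.01,-0.06,0,0,0,0,0,0.01,-0.08,0,0,0,0,0,0.01,-0.08,0,0,0,0,0,0.01,-0.08,0,0,0,0,0]'

```text
t: 5.12
eef_pos: [0.5103, -0.3359, 0.1547]
tcp_rot: [-0.056, 1.569, 0.055]
contact_force: [-0.3, -0.4, -1.5]
gripper_width: 0.0193
```

Run:
```python
from h import *
st();to([.557,-.1225,.155],96.7)
```

```text
t 5.125 tcp [ 0.5103 -0.3359  0.1547] phi 94.05 tilt [ 8.e-04 -4.e-04 -1.e+00] w 0.019258781352248133 F [-0.33 -0.39 -1.49] q [-7.140e-01  4.120e-01  1.000e-03  1.158e+00  0.000e+00 -7.840e-01]
[0.557, -0.1225, 0.155] 96.7 shift mm [ -0.3 209.6  61.6] turn [-2.65  0.04  0.03]
```

Request:
carry_out --increments '[0.01,0,0.03,0.009,-0.4,0,0,0.01,0,0.06,0.018,-0.8,0,0,0.01,0,0.09,0.027,-1.2,0,0,0.01,0,0.12,0.036,-1.6,0,0,0.01,0,0.15,0.045,-2,0,0,0.01,0,0.18,0.054,-2.4,0,0,0.01,0,0.2,0.0595,-2.65,0,0,0.01,0,0.2095,0.0615,-2.65,0,0,0.01,0,0.2095,0.0615,-2.65,0,0,0.01,0,0.2095,0.0615,-2.65,0,0,0.01,0,0.2095,0.0615,-2.65,0,0]'

```text
t: 6.5
eef_pos: [0.5568, -0.1235, 0.1547]
tcp_rot: [-0.091, 1.568, 0.09]
contact_force: [-0.3, 0.5, -2.0]
gripper_width: 0.0193
```

Run:
```python
from h import *
st();to([.557,-.1225,.0865],96.7)
for n,c in(('side',(160,330,290,470)),('top',(150,240,250,430))):
    im=manip.snapshot(n)[:,:,::-1];cv2.imwrite(f'pics/{n}3.png',im)
    cv2.imwrite(f'pics/{n}3z.png',cv2.resize(im[c[0]:c[1],c[2]:c[3]],None,fx=3.5,fy=3.5,interpolation=cv2.INTER_CUBIC))
```

```text
t 6.5 tcp [ 0.5568 -0.1235  0.1547] phi 96.62 tilt [ 9.e-04 -6.e-04 -1.e+00] w 0.019260115520540425 F [-0.34  0.46 -1.97] q [-0.359  0.336 -0.112  1.122 -0.    -0.474]
[0.557, -0.1225, 0.0865] 96.7 shift mm [68.2  1.   0.2] turn [-0.08  0.04  0.04]
```

View pics/side3z.png

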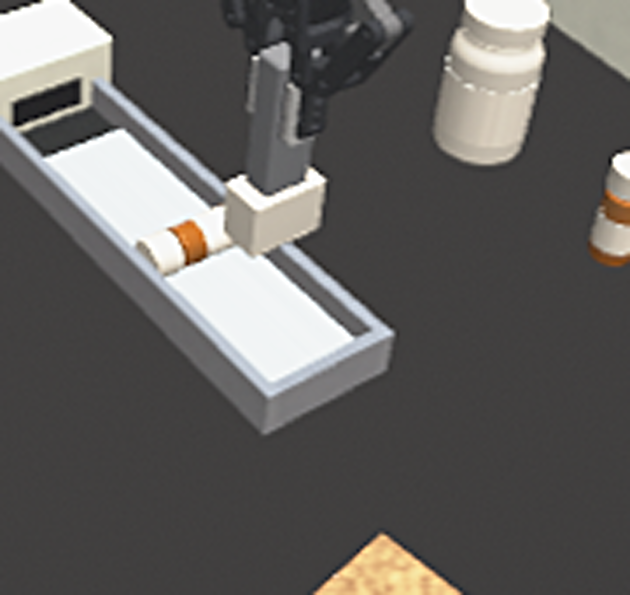

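View pics/top3z.png

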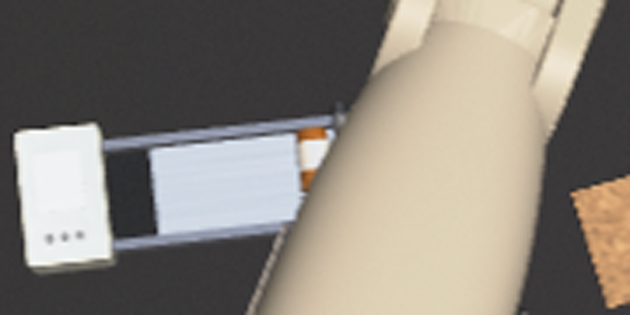

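Run:
```python
from h import *
q=(np.array([(228,176),(262,208),(326,176)])+.5)/3.5-.5+[290,160]
P=onz('side',q,.118)[:,:2]*1000;e=np.diff(P,axis=0)
print((P[0]+P[2])/2,np.hypot(*e.T),np.degrees(np.arctan2(e[:,1],e[:,0])))
q=(np.array([(230,222),(258,255),(322,219)])+.5)/3.5-.5+[290,160]
P=onz('side',q,.082)[:,:2]*1000;e=np.diff(P,axis=0)
print((P[0]+P[2])/2,np.hypot(*e.T))
```

```text
[ 557.84137899 -120.77542457] [30.71242299 46.25507203] [-85.7441439   9.7274551]
[ 563.28247866 -117.75866182] [30.01284977 49.33499845]
```

The shoe's measured centre, about (558,-121), agrees with the TCP (557,-123.5). It is in the lane with more than 30 mm of gap to the vial, so I'll lower it.

Request:
carry_out --increments '[0.01,0.015,0,0,0,0,0,0.01,0.03,0,0,0,0,0,0.01,0.045,0,0,0,0,0,0.01,0.058,0,0,0,0,0,0.01,0.067,0,0,0,0,0,0.01,0.067,0,0,0,0,0,0.01,0.067,0,0,0,0,0]'

```text
t: 7.48
eef_pos: [0.5573, -0.1234, 0.0881]
tcp_rot: [-0.092, 1.567, 0.09]
contact_force: [1.1, -0.1, -1.5]
gripper_width: 0.0194
```

Run:
```python
from h import *
st();b=np.array([.532,.089]);d=np.array([np.cos(np.radians(96.7)),np.sin(np.radians(96.7))])
for x in(-.1,-.05,-.03): to([*(b+x*d),.088],96.7)
for n,c in(('side',(160,330,290,470)),):
    im=manip.snapshot(n)[:,:,::-1];cv2.imwrite(f'pics/{n}4.png',im)
    cv2.imwrite(f'pics/{n}4z.png',cv2.resize(im[c[0]:c[1],c[2]:c[3]],None,fx=3.5,fy=3.5,interpolation=cv2.INTER_CUBIC))
```

```text
t 7.475 tcp [ 0.5573 -0.1234  0.0881] phi 96.64 tilt [ 1.6e-03 -8.0e-04 -1.0e+00] w 0.01939122475751738 F [ 1.07 -0.07 -1.54] q [-0.359  0.385 -0.214  0.97  -0.    -0.474]
[np.float64(0.5436670737099334), np.float64(-0.010317064953848626), 0.088] 96.7 shift mm [ -0.  113.9  -0.4] turn [-0.06  0.08  0.05]
[np.float64(0.5378335368549667), np.float64(0.039341467523075685), 0.088] 96.7 shift mm [-1.000e-01  1.639e+02 -5.000e-01] turn [-0.06  0.08  0.05]
[np.float64(0.53550012211298), np.float64(0.05920488051384541), 0.088] 96.7 shift mm [-1.000e-01  1.839e+02 -5.000e-01] turn [-0.06  0.08  0.05]
```

View pics/side4z.png

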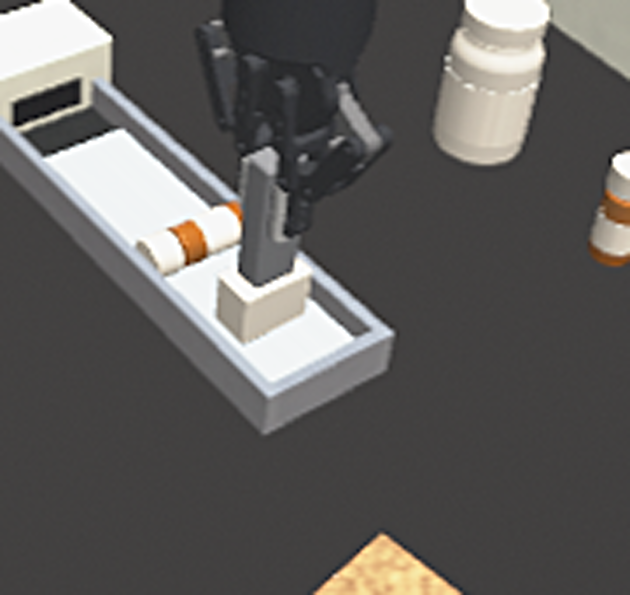

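The shoe at zoom (262,300) is in the lane, clear of both walls, and behind the vial at (190,240). I'll start the slow push.

Request:
carry_out --increments '[0.01,0,0.005,0,0,0,0,0.01,0,0.01,0,0,0,0,0.01,0,0.015,0,0,0,0,0.01,0,0.02,0,0,0,0,0.01,0,0.025,0,0,0,0,0.01,0,0.03,0,0,0,0,0.01,0,0.035,0,0,0,0,0.01,0,0.04,0,0,0,0,0.01,0,0.045,0,0,0,0,0.01,0,0.05,0,0,0,0,0.01,0,0.055,0,0,0,0,0.01,0,0.06,0,0,0,0,0.01,0,0.065,0,0,0,0,0.01,0,0.07,0,0,0,0,0.01,0,0.075,0,0,0,0,0.01,0,0.08,0,0,0,0,0.01,0,0.085,0,0,0,0,0.01,0,0.09,0,0,0,0,0.01,0,0.095,0,0,0,0,0.01,0,0.1,0,0,0,0]'

```text
t: 10.02
eef_pos: [0.5458, -0.0238, 0.0882]
tcp_rot: [-0.092, 1.567, 0.09]
contact_force: [-0.1, -0.1, -1.7]
gripper_width: 0.0199
```

Run:
```python
from h import *
st();b=np.array([.532,.089]);d=np.array([np.cos(np.radians(96.7)),np.sin(np.radians(96.7))])
for x in(-.05,-.03): to([*(b+x*d),.088],96.7)
for n,c in(('side',(150,300,250,400)),('top',(150,240,250,430))):
    im=manip.snapshot(n)[:,:,::-1];cv2.imwrite(f'pics/{n}5.png',im)
    cv2.imwrite(f'pics/{n}5z.png',cv2.resize(im[c[0]:c[1],c[2]:c[3]],None,fx=3.5,fy=3.5,interpolation=cv2.INTER_CUBIC))
```

```text
t 10.025 tcp [ 0.5458 -0.0238  0.0882] phi 96.64 tilt [ 1.9e-03 -9.0e-04 -1.0e+00] w 0.01993828207907026 F [-0.12 -0.12 -1.68] q [-0.19   0.342 -0.278  0.948 -0.001 -0.306]
[np.float64(0.5378335368549667), np.float64(0.039341467523075685), 0.088] 96.7 shift mm [ 0.1 63.7 -0.6] turn [-0.06  0.1   0.06]
[np.float64(0.53550012211298), np.float64(0.05920488051384541), 0.088] 96.7 shift mm [ 0.1 83.7 -0.6] turn [-0.06  0.1   0.06]
```

View pics/side5z.png

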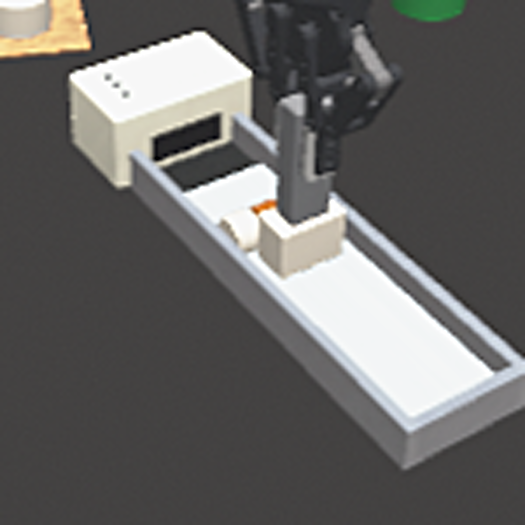

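View pics/top5z.png

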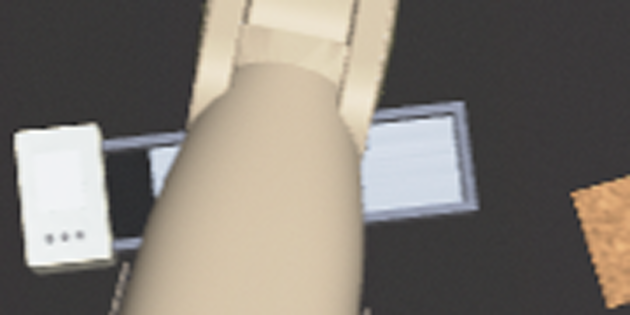

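The vial is in front of the shoe (zoomed side view: vial end (240,230), shoe (305,240)), moving along with it and still across the lane. I'll push on to -32 mm, a shift of 82 mm.

Request:
carry_out --increments '[0.01,0,0.005,0,0,0,0,0.01,0,0.01,0,0,0,0,0.01,0,0.015,0,0,0,0,0.01,0,0.02,0,0,0,0,0.01,0,0.025,0,0,0,0,0.01,0,0.03,0,0,0,0,0.01,0,0.035,0,0,0,0,0.01,0,0.04,0,0,0,0,0.01,0,0.045,0,0,0,0,0.01,0,0.05,0,0,0,0,0.01,0,0.055,0,0,0,0,0.01,0,0.06,-0.0005,0,0,0,0.01,0,0.064,-0.0005,0,0,0,0.01,0,0.068,-0.0005,0,0,0,0.01,0,0.072,-0.0005,0,0,0,0.01,0,0.076,-0.0005,0,0,0,0.01,0,0.079,-0.0005,0,0,0,0.01,0,0.082,-0.0005,0,0,0,0.01,0,0.082,-0.0005,0,0,0,0.01,0,0.082,-0.0005,0,0,0]'

```text
t: 12.62
eef_pos: [0.5357, 0.0577, 0.0881]
tcp_rot: [-0.092, 1.567, 0.091]
contact_force: [0.0, 0.7, -2.0]
gripper_width: 0.0193
```

Run:
```python
from h import *
st()
for n,c in(('side',(140,260,240,380)),('top',(150,240,250,430))):
    im=manip.snapshot(n)[:,:,::-1];cv2.imwrite(f'pics/{n}6.png',im)
    cv2.imwrite(f'pics/{n}6z.png',cv2.resize(im[c[0]:c[1],c[2]:c[3]],None,fx=4,fy=4,interpolation=cv2.INTER_CUBIC))
```

```text
t 12.625 tcp [0.5357 0.0577 0.0881] phi 96.67 tilt [ 1.8e-03 -8.0e-04 -1.0e+00] w 0.0192576694012204 F [ 0.01  0.74 -1.99] q [-0.041  0.329 -0.297  0.942 -0.001 -0.158]
```

View pics/side6z.png

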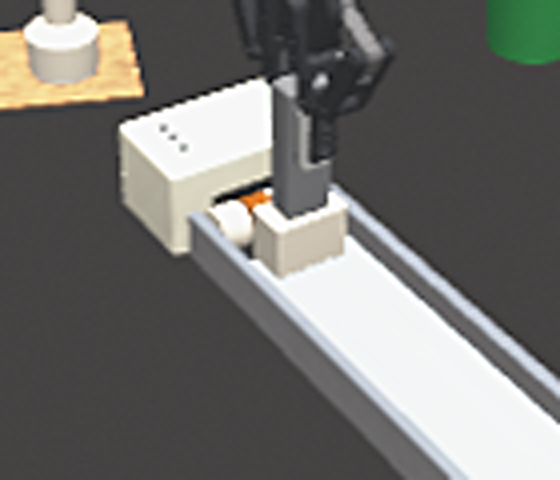

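View pics/top6z.png

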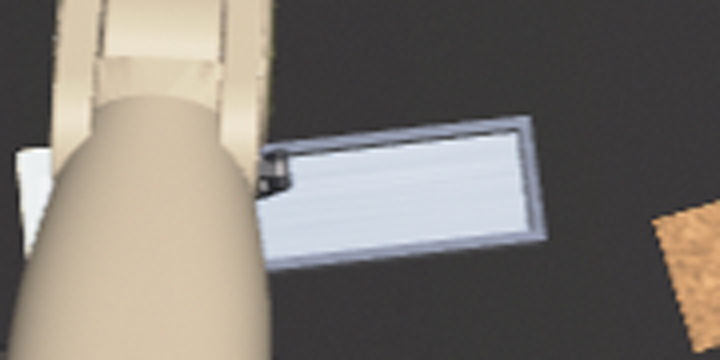

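The vial looks to be in the bay, with its end at (232,222) against the head. I'll nudge 2 mm further for margin, then back off slowly and look.

Request:
carry_out --increments '[0.01,0,0.001,0,0,0,0,0.01,0,0.002,0,0,0,0,0.01,0,0.002,0,0,0,0,0.01,0,0.002,0,0,0,0,0.01,0,-0.003,0,0,0,0,0.01,0,-0.01,0,0,0,0,0.01,0,-0.02,0,0,0,0,0.01,0,-0.035,0,0,0,0,0.01,0,-0.05,0,0,0,0,0.01,0,-0.07,0,0,0,0,0.01,0,-0.09,0,0,0,0,0.01,0,-0.11,0,0,0,0,0.01,0,-0.12,0,0,0,0,0.01,0,-0.12,0,0,0,0,0.01,0,-0.12,0,0,0,0]'

```text
t: 14.6
eef_pos: [0.5494, -0.0612, 0.0881]
tcp_rot: [-0.092, 1.567, 0.091]
contact_force: [-1.0, -0.7, -2.1]
gripper_width: 0.0192
```

Run:
```python
from h import *
st()
for n,c in(('side',(140,290,240,390)),('top',(150,240,250,430))):
    im=manip.snapshot(n)[:,:,::-1];cv2.imwrite(f'pics/{n}7.png',im)
    cv2.imwrite(f'pics/{n}7z.png',cv2.resize(im[c[0]:c[1],c[2]:c[3]],None,fx=4,fy=4,interpolation=cv2.INTER_CUBIC))
```

```text
t 14.6 tcp [ 0.5494 -0.0612  0.0881] phi 96.68 tilt [ 1.5e-03 -4.0e-04 -1.0e+00] w 0.01921964669826888 F [-1.02 -0.66 -2.09] q [-0.256  0.354 -0.261  0.955 -0.    -0.373]
```

View pics/side7z.png

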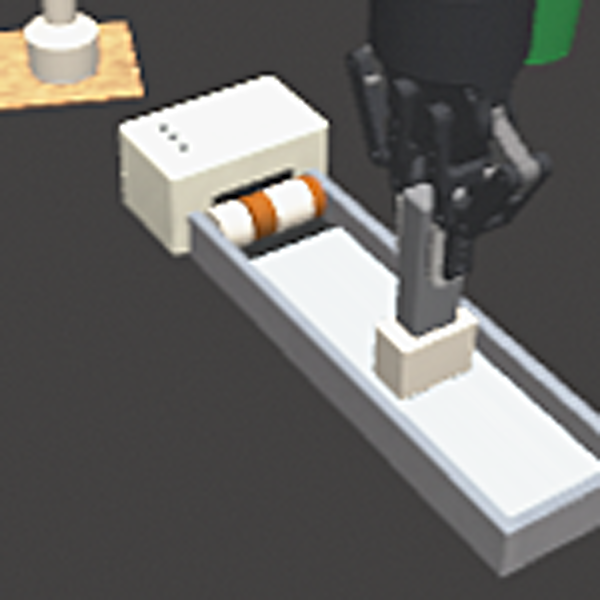

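View pics/top7z.png

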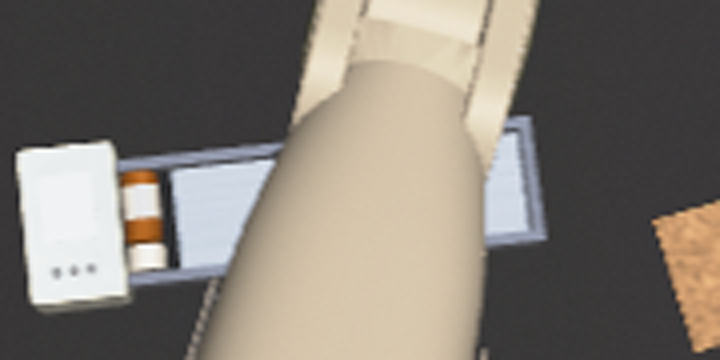

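The vial lies across the bay (side zoom (265,210), top zoom (143,220)), with black floor visible behind it. I'll lift and go back to the mat.

Request:
carry_out --increments '[0.01,-0.02,0,0,0,0,0,0.01,-0.04,0,0,0,0,0,0.01,-0.06,0,0,0,0,0,0.01,-0.075,0,0,0,0,0,0.01,-0.075,0,0,0,0,0,0.01,-0.075,0,0,0,0,0]'

```text
t: 15.45
eef_pos: [0.5489, -0.0606, 0.1625]
tcp_rot: [-0.093, 1.568, 0.092]
contact_force: [0.0, -0.1, -1.0]
gripper_width: 0.0194
```

Run:
```python
from h import *
st();to([.504,-.334,.160],96.7)
p=onz('top',[[250+142.5/4,150+219/4]],.024)[0,:2]
d=np.array([np.cos(np.radians(96.7)),np.sin(np.radians(96.7))]);print('vial from bay',p-[.532,.089],(p-[.532,.089])@d)
```

```text
t 15.45 tcp [ 0.5489 -0.0606  0.1625] phi 96.73 tilt [ 6.e-04 -3.e-04 -1.e+00] w 0.019404036079208604 F [ 0.05 -0.07 -0.99] q [-0.255  0.298 -0.145  1.126 -0.    -0.373]
[0.504, -0.334, 0.16] 96.7 shift mm [   2.5 -266.3  -76.7] turn [0.03 0.03 0.02]
vial from bay [0.00076648 0.00424084] 0.004122455069222045
```

Request:
carry_out --increments '[0.01,0,-0.03,-0.0086,0,0,0,0.01,0,-0.06,-0.017,0,0,0,0.01,0,-0.09,-0.026,0,0,0,0.01,0,-0.12,-0.0345,0,0,0,0.01,0,-0.15,-0.043,0,0,0,0.01,0,-0.18,-0.052,0,0,0,0.01,0,-0.21,-0.0605,0,0,0,0.01,0,-0.24,-0.069,0,0,0,0.01,0,-0.257,-0.074,0,0,0,0.01,0,-0.2665,-0.0768,0,0,0,0.01,0,-0.2665,-0.0768,0,0,0,0.01,0,-0.2665,-0.0768,0,0,0,0.01,0,-0.2665,-0.0768,0,0,0]'

```text
t: 17.08
eef_pos: [0.5041, -0.3333, 0.1627]
tcp_rot: [-0.093, 1.568, 0.093]
contact_force: [0.4, 0.1, -1.6]
gripper_width: 0.0197
```

Run:
```python
from h import *
st();to([.504,-.334,.0765],96.7)
im=manip.snapshot('side')[:,:,::-1];c=(240,398,340,500)
cv2.imwrite('pics/s8z.png',cv2.resize(im[c[0]:c[1],c[2]:c[3]],None,fx=3.5,fy=3.5,interpolation=cv2.INTER_CUBIC))
```

```text
t 17.075 tcp [ 0.5041 -0.3333  0.1627] phi 96.8 tilt [ 7.e-04 -1.e-04 -1.e+00] w 0.019651908768664343 F [ 0.44  0.07 -1.64] q [-0.717  0.396 -0.004  1.17   0.    -0.836]
[0.504, -0.334, 0.0765] 96.7 shift mm [86.2 -0.6 -0.3] turn [0.1  0.04 0.01]
```

View pics/s8z.png

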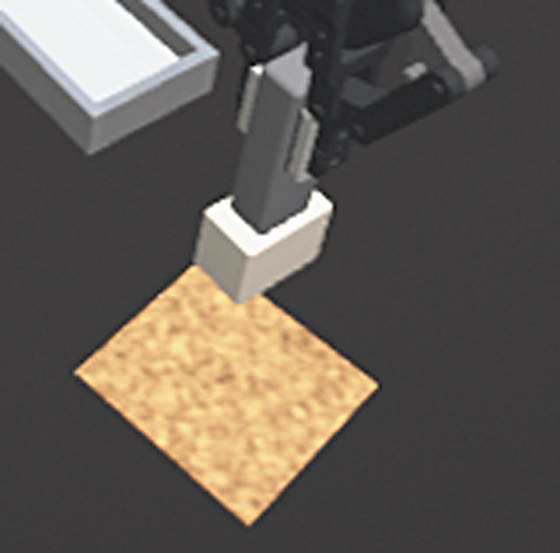

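The shoe, at zoom (265,245), hangs over the mat and has not tilted. I'll lower it, slowing at the end.

Request:
carry_out --increments '[0.01,0.02,0,0,0,0,0,0.01,0.04,0,0,0,0,0,0.01,0.06,0,0,0,0,0,0.01,0.073,0,0,0,0,0,0.01,0.08,0,0,0,0,0,0.01,0.083,0,0,0,0,0,0.01,0.085,0,0,0,0,0,0.01,0.0865,0,0,0,0,0,0.01,0.0865,0,0,0,0,0,0.01,0.0865,0,0,0,0,0]'

```text
t: 18.38
eef_pos: [0.5043, -0.3336, 0.0764]
tcp_rot: [-0.094, 1.568, 0.093]
contact_force: [-0.4, -0.5, -1.8]
gripper_width: 0.02
```

Run:
```python
from h import *
st()
```

```text
t 18.375 tcp [ 0.5043 -0.3336  0.0764] phi 96.8 tilt [ 1.e-03 -5.e-04 -1.e+00] w 0.019982980309569364 F [-0.36 -0.49 -1.77] q [-0.717  0.455 -0.136  0.979  0.    -0.836]
```

Request:
carry_out --increments '[0.01,0.0005,0,0,0,0,0,0.01,0.001,0,0,0,0,0,0.01,0.001,0,0,0,0,0]'

```text
t: 18.75
eef_pos: [0.5044, -0.3337, 0.0759]
tcp_rot: [-0.094, 1.567, 0.092]
contact_force: [0.5, 0.2, 2.7]
gripper_width: 0.0194
```

Run:
```python
from h import *
st()
```

```text
t 18.75 tcp [ 0.5044 -0.3337  0.0759] phi 96.79 tilt [ 1.4e-03 -9.0e-04 -1.0e+00] w 0.01938797258729564 F [0.45 0.19 2.71] q [-0.717  0.455 -0.137  0.977  0.    -0.836]
```

The paddle has touched down at +2.7 N. I'll open the fingers and then retreat straight up.

Request:
carry_out --increments '[0.03,0,0,0,0,0,0,0.05,0,0,0,0,0,0,0.085,0,0,0,0,0,0,0.085,0,0,0,0,0,0,0.085,0,0,0,0,0,0,0.085,0,0,0,0,0,0,0.085,0,0,0,0,0,0,0.085,0,0,0,0,0,0,0.085,-0.02,0,0,0,0,0,0.085,-0.045,0,0,0,0,0,0.085,-0.08,0,0,0,0,0,0.085,-0.12,0,0,0,0,0,0.085,-0.15,0,0,0,0,0,0.085,-0.15,0,0,0,0,0,0.085,-0.15,0,0,0,0,0]'

```text
t: 20.62
eef_pos: [0.504, -0.3333, 0.2251]
tcp_rot: [-0.093, 1.568, 0.093]
contact_force: [-0.5, -0.0, -0.0]
gripper_width: 0.0855
```

Run:
```python
from h import *
st()
im=manip.snapshot('side')[:,:,::-1];cv2.imwrite('pics/s9.png',im);c=(280,398,340,470)
a=cv2.resize(im[c[0]:c[1],c[2]:c[3]],None,fx=4,fy=4,interpolation=cv2.INTER_CUBIC)
b=cv2.resize(im[140:240,270:370],None,fx=2.5,fy=2.5,interpolation=cv2.INTER_CUBIC);o=np.zeros((472,780,3),np.uint8);o[:a.shape[0],:520]=a;o[:250,525:775]=b
cv2.imwrite('pics/s9z.png',o)
```

```text
t 20.625 tcp [ 0.504  -0.3333  0.2251] phi 96.79 tilt [ 7.e-04 -3.e-04 -1.e+00] w 0.0855189889333248 F [-0.47 -0.01 -0.05] q [-0.717  0.372  0.114  1.313  0.    -0.836]
```

View pics/s9z.png

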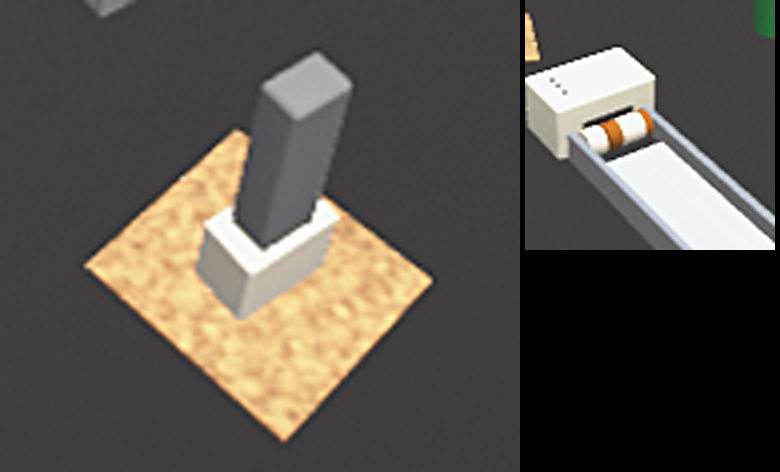

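The paddle stands upright on the mat at (265,265), and the vial is in the bay at (615,132). I'll make one numeric check and then hand in.

Run:
```python
from h import *
q=(np.array([(262,85),(318,52),(352,85),(295,122)])+.5)/4-.5+[340,280]
h=onz('side',q,.123)[:,:2].mean(0)
q=(np.array([(204,222),(338,217)])+.5)/4-.5+[340,280]
s=onz('side',q,.039)[:,:2].mean(0)
print('handle top',h,'shoe',s,'from mat(side)',h-[.5025,-.334],s-[.5025,-.334])
manip.job_done()
```

```text
handle top [ 0.50194421 -0.33458982] shoe [ 0.50258137 -0.33374204] from mat(side) [-0.00055579 -0.00058982] [8.13715936e-05 2.57958642e-04]
the job is handed in; nothing more can be done
```

I picked up the square-shoed paddle and lowered it into the lane behind the vial. I rolled the vial at about 40 mm/s into the bay, then stood the paddle back on its mat, released it and raised the arm. The job was handed in at about 20.7 s, with the arm clear and the gripper open. No verdict is reported.

- **Vial:** it lies across the bay, about 4 mm past the bay's centre towards the head (limit 12 mm). That came from the top view after the push, and it was still there in the last side picture. I judged the height and angle only by eye.
- **Paddle:** it stands upright, with handle top and shoe both within about 1 mm of the mat's centre in the side view (limit 30 mm).
- **Disagreements:** the two cameras differed by 2–3 mm on the mat, lane and paddle, which is about the calibration error. One rough reading of the shoe's lower edge, taken above the lane, was about 9 mm off the arm's position. I put that down to poor corner picking, because the upper edge agreed to 3 mm.

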